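Scan the pantry jar on the lazy Susan

ROBOT

A 6-joint arm with a two-finger parallel gripper is mounted at the origin on a cart in front of the work surface, level with it; the furniture and walls round the work are solid. World frame = base frame: x ahead of the robot, y to its left, z up, the work surface at z = 0. Lengths are in m, angles in rad, forces in N, time in s.
With the tool pointing down it reaches from about 0.25 to 0.775 m from the base axis. Payload 4 kg.
Tool frame: the origin (TCP) lies at the very end of the fingers, on their centre line; the grasp point (between the pads) lies 19 mm behind it (robot.tcp_to_grasp is the distance from the TCP to the grasp point, in m); z points along the fingers, y is the line along which they close (so a half turn about z gives the same grasp; the last joint's range is limited). The gripper opens to 94 mm and grips with 3 to 60 N. Pads are 16 mm wide; open, the fingers measure 119 mm over their backs; the gripper's body (75 mm by 177 mm) begins 78 mm behind the grasp point.
Start: joints at [1.14, 0.087, 1.371, -0, 1.684, -0.103], TCP at [0.177, 0.521, 0.206] pointing down, gripper open.
Joint ranges: [-3.1, 3.1], [-0.76, 2.03], [0.27, 2.55], [-1.08, 4.22], [0.17, 2.65], [-2.57, 2.57]. Speed limits (rad/s): [2.79, 2.79, 3.14, 3.14, 3.14, 3.14].

INTERFACE

Orientations are given as [roll, pitch, yaw] about the fixed x, y, z axes, in that order (R = Rz(yaw) Ry(pitch) Rx(roll)).
In Python, from bench import robot gives the robot as it stands.
- The arm moves only by the shell command python3 nudge.py 'ROWS'. ROWS is rows parted by semicolons, their numbers by spaces, 1 to 20 of them, each of 5 numbers: the finger opening in m, then dx, dy, dz in m, then a turn about the tool's z in rad; each row shifts and turns the commanded pose from where the row before left it, along the tool's axes as they then stand; what a row does not reach is not made up. A row lasts 1/12 s, in which the tool goes at most 0.0417 m and 0.125 rad, less where a joint would pass 70% of its speed; a pose out of reach is approached as far as the arm can. The fingers move at their own pace and stop on an object; the grip force is fixed at half the most. Time passes only in rows, so rows that do not move let the fingers close. It prints the time, the measured TCP pose, the force, the opening and the grip force at its end.
- robot.get_obs(): the state, without advancing time (a new reading comes with each control period).
- robot.snapshot(name): name is "side" or "top"; returns a dict with "color" (384x512x3 uint8, blue, green, red), "fx", "fy", "cx", "cy" (pixels), "k1" (the pictures are not rectified: a ray, as slopes to the right and down, at radius r is drawn at 1 + k1 r^2 times it, then the intrinsics apply), "extrinsics" (4x4, takes a point from world to camera coordinates). Camera axes: x right, y down, z forward; pixel columns grow to the right and rows downward; lengths in m; the calibration is good to about 2 mm. A picture is of the moment at which its call begins. There is no depth.
- robot.close_job(): hands the job in; it is judged then, once.
The state is a dict: "time": time; "joint_positions": joint angles; "qvel": joint speeds; "joint_torque": joint torques, N m; "tool_pos": TCP position; "ee_rot": TCP orientation; "wrist_force": force on the tool from outside, world axes, zero at the start; "wrist_torque": the same for the moment, N m; "width": finger opening in m; "finger_force": force on a finger pad.
Only numpy, scipy, OpenCV 4.12 (cv2) and the standard library are available. Lean on these libraries where they do the work, as an engineer would, in place of code of your own. Each camera call takes 0.05 s, during which the arm holds its last target. There are 200 camera calls.

TASK

Turn the wooden lazy Susan by its knobs until the bar code label on the jar faces the front edge of the worktop. Then take the hand scanner from its stand, point its window squarely at the middle of the label from about 7 cm away and hold it still for two seconds, and finally lay the scanner back in its stand the way it was. Leave the mug and the salt shaker undisturbed.

Things in the scene. Friction and masses are not known exactly. Their poses are not given: they have to be found in the camera images.
- turntable (a joint): angle of the lazy Susan (wooden disc 270 mm across, top at z = 30 mm, on a fixed steel foot). 0, or equally 2 pi (6.283): label faces the front edge of the worktop (-x). Grows counterclockwise seen from above (at pi/2 the label faces -y). Starts between 1.2 and 5.08; stops at -0.7 and 6.98; stays where it is left (friction 0.12 N m, no coasting)
- jar_axis (a point): point at worktop height (z = 0) on the upright axis of the lazy Susan; fixed, axes as the world's. A clear, square jar of rice with rounded corners, 88 mm wide, top at z = 215 mm, is fixed on the middle of the disc and turns with it
- knob_a (a point): one of two upright wooden finger knobs fixed near the disc's rim, 115 mm from the axis, 105 degrees (1.833 rad) to either side of the label; 24 mm across at its ends, from z = 30 to 74 mm. This point is on its axis at z = 60 mm. Pushing a knob round with the fingertips from one side turns the disc
- knob_b (a point): the other knob, on the other side of the label, same shape and same point on it
- label (a point): centre of the white bar code label (48 mm wide, 36 mm high, black upright bars) on one flat wall of the jar, 45 mm from its axis, 120 mm above the worktop. Its axes are the disc's: -x points straight out of the label, z up
- scanner: hand scanner: grey bar 130 long (x), 38 wide (y), 34 mm high, 160 g, black button on top, dark window in a rubber nose at its +x end. Origin: middle of its underside, near its centre of mass; x points out of the window, z up. Grip it across its width, in the middle, from above. It reads within 40 to 110 mm of the label, roughly square to it
- window (a point): centre of the scanner's window: 65 mm ahead of scanner's origin, 18 mm above its underside; axes as the scanner's. The beam leaves it along +x and must meet the label within 16 mm sideways and 14 mm in height of its centre, within 0.35 rad of square
- dock: fixed grey stand, 120 (x) by 74 (y) by 38 mm high. Origin: middle of its underside; x the way the scanner points. 6 mm base plate; two saddles 22 mm long, 47 mm before and behind the middle, floors at z = 22 mm, side walls flaring from 46 to 60 mm apart; 72 mm free between them for fingers. The scanner rests with its origin 22 mm straight above this origin, x along x
- mug: bystander: china mug, 87 mm across, 121 mm with its handle, 96 mm high, loose; origin at the middle of its underside
- salt: bystander: salt shaker, 44 mm across, 90 mm high, loose; origin at the middle of its underside

How it is judged:
By the outcome, as a careful person would: the job done as asked, in the order asked, and still so for the second after the job is handed in, with the robot touching nothing.
It also fails if it takes over 72 s, if anything falls off the work surface, if the arm or the gripper's body presses on something with over 40 N, if the wrist force passes 120 N, or if a joint passes its speed limit or range.

## Working session

There is one attempt and no reset: what is moved stays moved. The work goes in short steps, Python scripts to look and compute and a shell command to move; the robot and the scene stay as the last step left them, time stands still between calls to the robot, and variables do not carry over. Pictures are saved under pics/ and viewed, at most 10 in all, crops included, and the job is handed in when it is done.

```bash
ls; mkdir -p pics
python3 - <<'E'
from bench import robot
import cv2,numpy as np
for n in("side","top"):
    s=robot.snapshot(n);cv2.imwrite(f"pics/{n}0.png",s["color"])
    print(n,s["fx"],s["fy"],s["cx"],s["cy"],s["k1"]);print(np.round(s["extrinsics"],4).tolist())
o=robot.get_obs();print(o["time"],o["tool_pos"],o["ee_rot"],o["width"])
E
```

```text
bench.py
nudge.py
pics
side 473.74308604267753 473.74308604267753 255.71856501444552 187.43800950043263 -0.025199876618975606
[[-0.9793, -0.2008, -0.0232, 0.5265], [-0.1067, 0.6107, -0.7847, 0.0993], [0.1718, -0.766, -0.6195, 1.4541], [0.0, 0.0, 0.0, 1.0]]
top 413.9715704311274 413.9715704311274 250.09293294391193 190.48907397274297 0.027236123881105016
[[0.004, -0.9999, -0.0142, 0.0637], [-0.9855, -0.0015, -0.1698, 0.519], [0.1698, 0.0147, -0.9854, 1.3282], [0.0, 0.0, 0.0, 1.0]]
0.1 [0.17688354 0.52027114 0.20444173] [-3.13966474e+00 -1.76151344e-04  2.81382584e+00] 0.09383921004820572
```

View pics/side0.png

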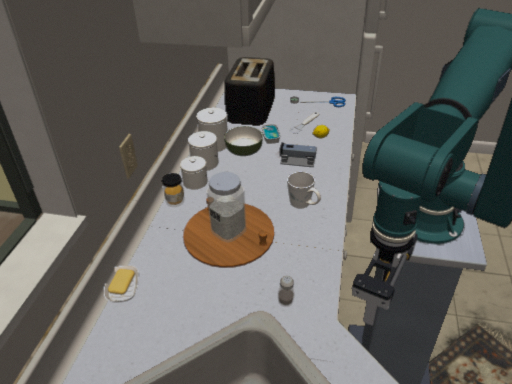

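View pics/top0.png

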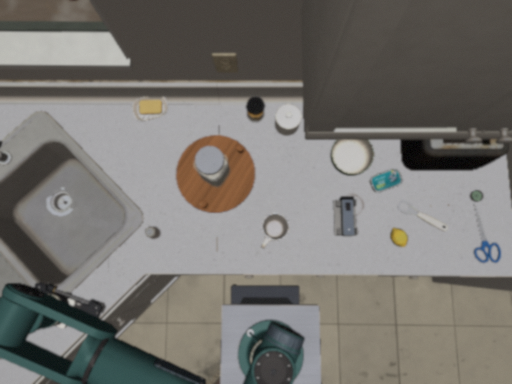

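The top view shows the disc at about (215,174), jar lid (211,160), knobs near (240,150) and (206,205), scanner and stand (346,216), mug (275,227), salt (152,232). The side view shows a knob at (263,238), with the scanner at (298,153). Next I'll write helpers and make enlarged crops.

```bash
cat > h.py <<'E'
import cv2,numpy as np
from bench import robot
def snap(n): return robot.snapshot(n)
def KD(s): return np.array([[s["fx"],0,s["cx"]],[0,s["fy"],s["cy"]],[0,0,1.]]),np.array([s["k1"],0,0,0.])
def proj(s,P):
    E=s["extrinsics"];K,D=KD(s)
    return cv2.projectPoints(np.asarray(P,float).reshape(-1,3),cv2.Rodrigues(E[:3,:3])[0],E[:3,3],K,D)[0][:,0]
def ray(s,uv):
    E=s["extrinsics"];K,D=KD(s)
    p=cv2.undistortPoints(np.array([[uv]],float),K,D)[0,0]
    d=E[:3,:3].T@np.r_[p,1];return -E[:3,:3].T@E[:3,3],d/np.linalg.norm(d)
def plane(s,uv,z):
    o,d=ray(s,uv);return o+d*(z-o[2])/d[2]
def tri(s1,a,s2,b):
    o1,d1=ray(s1,a);o2,d2=ray(s2,b)
    t=np.linalg.lstsq(np.c_[d1,-d2],o2-o1,rcond=None)[0]
    p,q=o1+d1*t[0],o2+d2*t[1];return (p+q)/2,np.linalg.norm(p-q)
E
python3 - <<'E'
from h import *
S,T=snap("side"),snap("top");s,t=S["color"],T["color"]
def big(im,x,y,w,h,k): return cv2.resize(im[y:y+h,x:x+w],None,fx=k,fy=k,interpolation=cv2.INTER_CUBIC)
a=big(s,175,165,110,100,4);b=big(s,270,135,60,40,5);c=big(t,170,130,90,90,4);d=big(t,325,188,45,55,5)
C=np.zeros((600,800,3),np.uint8)
for im,x,y in((cv2.resize(a,(385,350)),0,0),(c[:, :],400,0),(cv2.resize(b,(350,233)),0,360),(d[:230],450,365)):
    C[y:y+im.shape[0],x:x+im.shape[1]]=im[:600-y,:800-x]
cv2.imwrite("pics/c0.png",C)
# disc by colour
for n,I in(("side",S),("top",T)):
    hsv=cv2.cvtColor(I["color"],cv2.COLOR_BGR2HSV)
    m=cv2.inRange(hsv,(3,100,60),(18,255,255));cs=cv2.findContours(m,cv2.RETR_EXTERNAL,cv2.CHAIN_APPROX_NONE)[0]
    k=max(cs,key=cv2.contourArea);h=cv2.convexHull(k)
    P=np.array([plane(I,p,.030)[:2] for p in h[:,0].astype(float)])
    A=np.c_[2*P,np.ones(len(P))];x=np.linalg.lstsq(A,(P**2).sum(1),rcond=None)[0]
    print(n,x[:2],np.sqrt(x[2]+x[0]**2+x[1]**2))
E
```

```text
side [0.57957257 0.19103217] 0.1335210758118684
top [0.58119896 0.18391097] 0.130561087421442
```

View pics/c0.png

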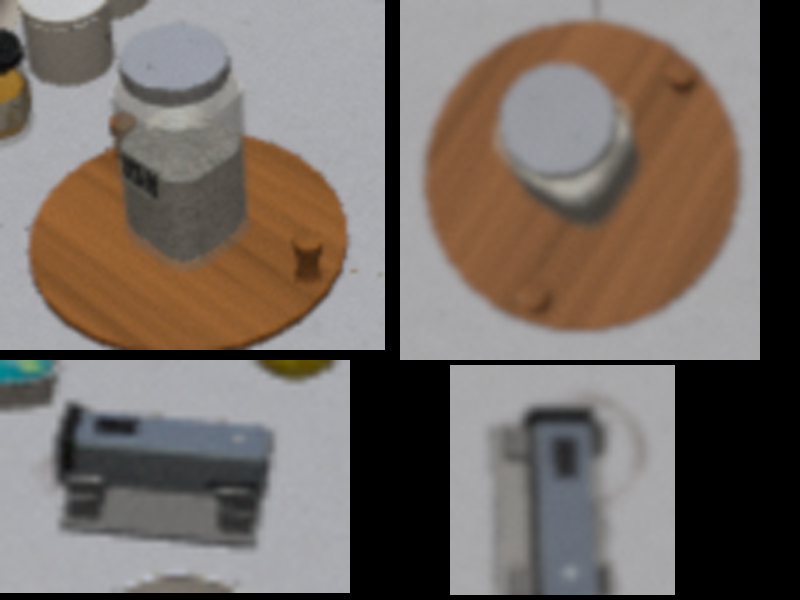

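Run:
```python
from h import *
S,T=snap("side"),snap("top")
for n,a,b in(("k2",(263,234.4),(203.3,203.8)),("k1",(209.9,200.4),(240.2,148.8)),("lid",(175/3.5+175,50/3.5+165),(170+158/4,130+118/4))): print(n,tri(S,a,T,b))
ax=np.array([.580,.187])
k2=plane(T,(203.3,203.8),.074)[:2]-ax;k1=plane(T,(240.2,148.8),.074)[:2]-ax
for k in(k1,k2):print(np.hypot(*k),np.degrees(np.arctan2(k[1],k[0])))
print("label side ray",plane(S,(215,216),.12))
for n,uv in(("mugtop",(276,226)),("salttop",(152,231))):
  print(n,plane(T,uv,.09))
# scanner top corners, crop d scale5 at (325,188), shown at(450,365)
f=lambda x,y:(325+(x-450)/5,188+(y-365)/5)
print("nose mid",plane(T,f(562,412),.056))
# segment bluish grey top
for n,I,R in(("side",S,(270,135,60,40)),("top",T,(325,185,50,60))):
    hsv=cv2.cvtColor(I["color"],cv2.COLOR_BGR2HSV);x,y,w,h=R
    c=hsv[y:y+h,x:x+w];m=cv2.inRange(c,(95,50,60),(130,255,255))
    k=max(cv2.findContours(m,cv2.RETR_EXTERNAL,cv2.CHAIN_APPROX_NONE)[0],key=cv2.contourArea)
    r=cv2.minAreaRect(k);bp=cv2.boxPoints(r)+[x,y];print(n,r,m.sum()//255)
    for p in bp: print(p,plane(I,p,.056).round(4))
```

```text
k2 (array([0.47102567, 0.21707013, 0.06353365]), np.float64(0.0006328826197048803))
k1 (array([0.65801736, 0.09854893, 0.06267672]), np.float64(0.0028034315192138203))
lid (array([0.58048487, 0.18196858, 0.217506  ]), np.float64(0.001246853095817106))
0.11543446577574061 -50.49973101179168
0.11380199535028636 165.3690992990011
label side ray [0.60333759 0.22635123 0.12      ]
mugtop [ 0.39742313 -0.01774575  0.09      ]
salttop [0.38072639 0.37374226 0.09      ]
nose mid [ 0.49445266 -0.25276078  0.056     ]
side ((30.5, 12.5), (3.0, 17.0), 90.0) 44
[292. 146.] [ 0.4559 -0.2534  0.056 ]
[309. 146.] [ 0.3962 -0.2635  0.056 ]
[309. 149.] [ 0.394  -0.2444  0.056 ]
[292. 149.] [ 0.4532 -0.2343  0.056 ]
top ((48.0, 0.0), (0.0, 0.0), 0.0) 1
[373. 185.] [ 0.5357 -0.3375  0.056 ]
[373. 185.] [ 0.5357 -0.3375  0.056 ]
[373. 185.] [ 0.5357 -0.3375  0.056 ]
[373. 185.] [ 0.5357 -0.3375  0.056 ]
```

Axis is at (0.5805, 0.183). The lid and the knob geometry agree: 221 mm measured between knobs, against 222 expected. The label faces about 57.7°, so the angle is about 4.15 and needs roughly +122° CCW. I'll straddle knob 2, at 162.7°, and carry it round the near side.

```bash
python3 nudge.py '0.05 -0.0343 -0.0179 0 0;0.05 -0.0343 -0.0179 0 0;0.05 -0.0343 -0.0179 0 0;0.05 -0.0343 -0.0179 0 0;0.05 -0.0343 -0.0179 0 0;0.05 -0.0343 -0.0179 0 0;0.05 -0.0343 -0.0179 0 0;0.05 -0.0343 -0.0179 0 0;0.05 -0.0343 -0.0179 0 0;0.05 -0.0343 -0.0179 0 0;0.05 -0.0343 -0.0179 0 0'
python3 nudge.py '0.05 0 0 0 0.12;0.05 0 0 0 0.12;0.05 0 0 0 0.12;0.05 0 0 0 0.12;0.05 0 0 0 0.12;0.05 0 0 0 0.12;0.05 0 0 0 0.12;0.05 0 0 0 0.12;0.05 0 0 0 0.12;0.05 0 0 0 0.12;0.05 0 0 0 0.12;0.05 0 0 0 0.12;0.05 0 0 0 0.12'
python3 nudge.py '0.05 0 0 0 0.12;0.05 0 0 0 0.12;0.05 0 0 0 0.12;0.05 0 0 0 0.12;0.05 0 0 0 0.12;0.05 0 0 0 0.12;0.05 0 0 0 0.12;0.05 0 0 0 0.12;0.05 0 0 0 0.12;0.05 0 0 0 0.12;0.05 0 0 0 0.12;0.05 0 0 0 0.12;0.05 0 0 0 0.12;0.05 0 0 0 0'
```

```text
time: 1.22
tool_pos: [0.4719, 0.2112, 0.2057]
ee_rot: [3.141, 0.0, 2.814]
wrist_force: [-0.5, -0.0, 0.2]
width: 0.0498
finger_force: 0.0
time: 2.3
tool_pos: [0.4708, 0.2128, 0.2054]
ee_rot: [-3.141, -0.0, 1.248]
wrist_force: [0.5, 0.1, 1.0]
width: 0.0504
finger_force: 0.0
time: 3.47
tool_pos: [0.4708, 0.2128, 0.2054]
ee_rot: [3.142, 0.0, -0.308]
wrist_force: [0.2, 0.5, -0.5]
width: 0.0499
finger_force: 0.0
```

```bash
python3 nudge.py '0.05 0 -0.004 0.03 0;0.05 0 0 0.035 0;0.05 0 0 0.035 0;0.05 0 0 0.035 0;0.05 0 0 0.03 0;0.05 0 0 0 0'
python3 - <<'E'
from h import *
S=snap("side");c=S["color"][160:280,170:320]
cv2.imwrite("pics/k1.png",cv2.resize(c,None,fx=4,fy=4,interpolation=cv2.INTER_CUBIC))
E
```

```text
time: 3.97
tool_pos: [0.4666, 0.2148, 0.0333]
ee_rot: [3.133, 0.012, -0.303]
wrist_force: [-1.3, -0.9, -0.4]
width: 0.0501
finger_force: 0.0
```

View pics/k1.png

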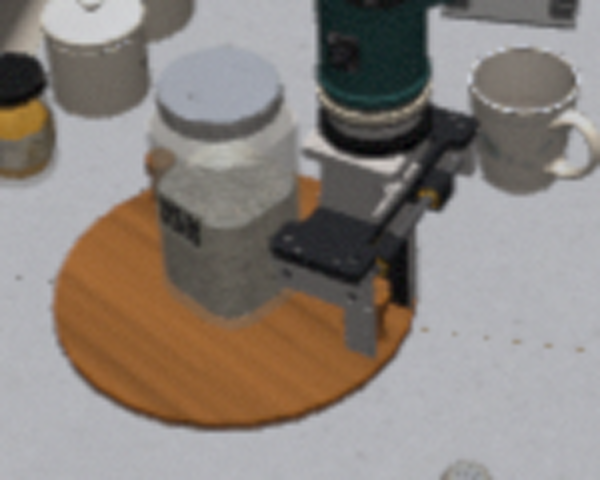

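The knob sits between the fingers, at about (385,300) in the crop. Next I'll follow the arc.

```bash
python3 nudge.py '0.05 0 0.003 -0.007 -0.05;0.05 0 0.0115 0 -0.1;0.05 0 0.0115 0 -0.1;0.05 0 0.0115 0 -0.1;0.05 0 0.0115 0 -0.1;0.05 0 0.0115 0 -0.1;0.05 0 0.0115 0 -0.1;0.05 0 0.0115 0 -0.1;0.05 0 0.0115 0 -0.1;0.05 0 0 0 0'
```

```text
time: 4.85
tool_pos: [0.4825, 0.1236, 0.051]
ee_rot: [3.139, -0.006, 0.545]
wrist_force: [0.8, -0.7, 0.9]
width: 0.0501
finger_force: 0.0
```

```bash
python3 nudge.py '0.05 0 0.0115 0.007 -0.1;0.05 0 0.0115 0 -0.1;0.05 0 0.0115 0 -0.1;0.05 0 0.0115 0 -0.1;0.05 0 0.0115 0 -0.1;0.05 0 0.0115 0 -0.1;0.05 0 0.0115 0 -0.1;0.05 0 0.0115 0 -0.1;0.05 0 0.0115 0 -0.1;0.05 0 0.0115 0 -0.1;0.05 0 0.0115 0 -0.1;0.05 0 0.0115 0 -0.1;0.05 0 0.0115 0 -0.1;0.05 0 0 0 0;0.05 0 0 0 0'
python3 - <<'E'
from h import *
S=snap("side");c=S["color"][160:280,170:320]
T=snap("top");d=T["color"][120:220,165:275]
a=cv2.resize(c,None,fx=2.6,fy=2.6,interpolation=cv2.INTER_CUBIC);b=cv2.resize(d,None,fx=3.7,fy=3.7,interpolation=cv2.INTER_CUBIC)
C=np.zeros((400,800,3),np.uint8);C[:312,:390]=a;C[:370,392:392+407]=b
cv2.imwrite("pics/k2.png",C)
E
```

```text
time: 6.1
tool_pos: [0.6074, 0.0674, 0.0421]
ee_rot: [3.139, 0.0, 1.841]
wrist_force: [-0.7, 0.4, 0.7]
width: 0.0503
finger_force: 0.0
```

View pics/k2.png

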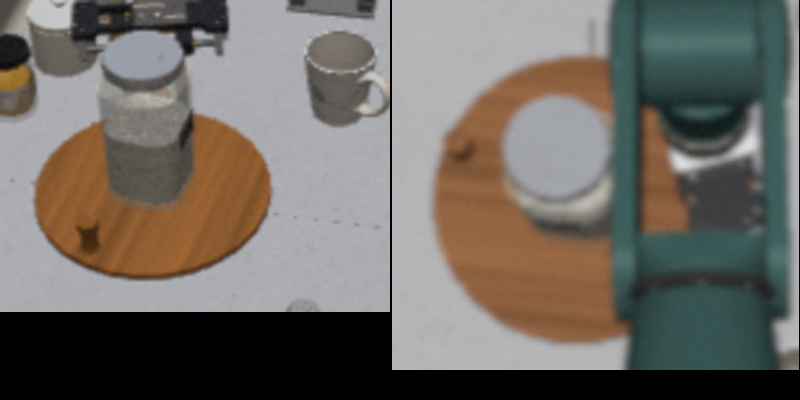

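Knob 1 is visible now: side crop (88,222), top crop (459,144).

```bash
cat > ka.py <<'E'
from h import *
def go(a,b):
    S,T=snap("side"),snap("top");ax=[.5805,.183]
    for n,p in(("tri",tri(S,a,T,b)[0]),("side",plane(S,a,.07)),("top",plane(T,b,.07))):
        k=p[:2]-ax;print(n,p.round(4),np.hypot(*k).round(4),np.degrees(np.arctan2(k[1],k[0])).round(2))
E
python3 -c "
from ka import *
go((170+88/2.6,160+222/2.6),(165+67/3.7,120+144/3.7))"
```

```text
tri [0.6222 0.2878 0.0628] 0.1128 68.3
side [0.62   0.2945 0.07  ] 0.1183 70.48
top [0.6199 0.2865 0.07  ] 0.1107 69.14
```

```bash
python3 nudge.py '0.05 0 0.007 0 -0.06;0.05 0 0.007 0 -0.06;0.05 0 0 0 0;0.05 0 0 0 0;0.05 0 -0.008 0 0;0.05 0 0 -0.04 0;0.05 0 0 -0.04 0;0.05 0 0 -0.04 0;0.05 0 0 -0.04 0;0.05 0 0 0 0'
python3 nudge.py '0.09 0 0 0 0.12;0.09 0 0 0 0.12;0.09 0 0 0 0.12;0.09 0 0 0 0.12;0.09 0 0 0 0.12;0.09 0 0 0 0.12;0.09 0 0 0 0.12;0.09 0 0 0 0.12;0.09 0 0 0 0.12;0.09 0 0 0 0.12;0.09 0 0 0 0.12;0.09 0 0 0 0.12;0.09 0 0 0 0.12;0.09 0 0 0 0.12;0.09 0 0 0 0.12;0.09 0 0 0 0.12;0.09 0 0 0 0.04;0.09 0 0 0 0'
```

```text
time: 7.13
tool_pos: [0.6155, 0.0679, 0.2119]
ee_rot: [3.125, 0.006, 1.962]
wrist_force: [1.8, -0.5, 0.6]
width: 0.05
finger_force: 0.0
time: 8.63
tool_pos: [0.6115, 0.0677, 0.2002]
ee_rot: [3.142, 0.0, 0.002]
wrist_force: [-0.7, -0.1, 0.1]
width: 0.0901
finger_force: 0.0
```

```bash
python3 nudge.py '0.09 -0.032 0.0256 0 0;0.09 -0.032 0.0256 0 0;0.09 -0.032 0.0256 0 0;0.09 -0.032 0.0256 0 0;0.09 -0.032 0.0256 0 0;0.09 0 0 0 0;0.09 0 0 0 0'
python3 - <<'E'
from h import *
S=snap("side");T=snap("top")
def r(I,x,y,w,h,W,H): return cv2.resize(I["color"][y:y+h,x:x+w],(W,H),interpolation=cv2.INTER_CUBIC)
C=np.zeros((600,800,3),np.uint8)
C[:300,:400]=r(S,175,170,100,75+0,400,300)
C[:380,405:785]=r(T,170,125,95,95,380,380)
C[305:505,0:300]=r(S,270,135,60,40,300,200)
C[385:595,405:585]=r(T,328,188,36,42,180,210)   # x5
C[505:600,0:300]=r(S,175,230,100,31,300,95)
cv2.imwrite("pics/k3.png",C)
cv2.imwrite("pics/T.png",T["color"]);cv2.imwrite("pics/S.png",S["color"])
E
```

```text
time: 9.22
tool_pos: [0.4514, -0.0614, 0.2007]
ee_rot: [-3.142, -0.001, 0.001]
wrist_force: [-0.7, 0.5, 0.1]
width: 0.09
finger_force: 0.0
```

View pics/k3.png

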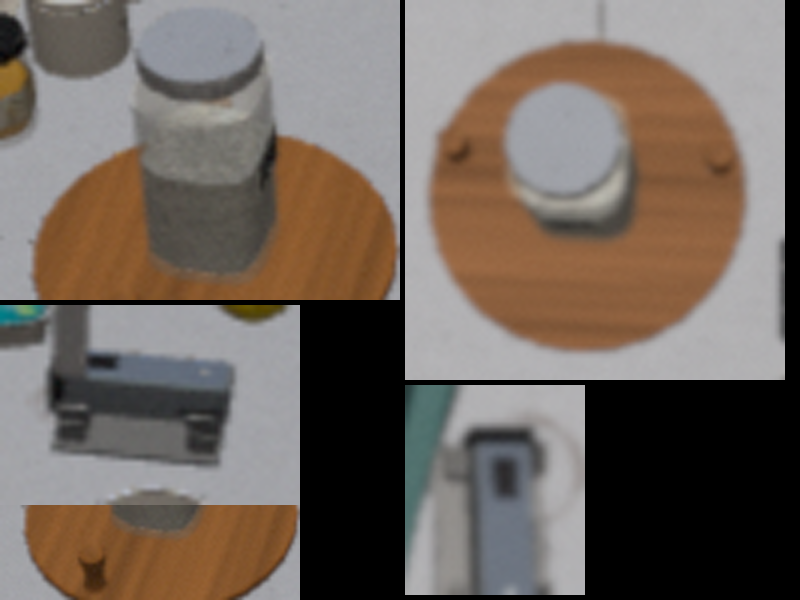

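Knob tops are at top pixels (183,160.8) and (249,164.3). The scanner looks aligned with +x. Next: the disc angle, and the scanner's edges by mask.

Run:
```python
from h import *
from ka import go
go((206.3,246.3),(183,160.75))
S,T=snap("side"),snap("top")
a,b=plane(T,(183,160.75),.07),plane(T,(249,164.25),.07);print(a,b,np.linalg.norm(a-b),"knob line angle off",np.degrees(np.arctan2(a[0]-b[0],a[1]-b[1])))
# wood hsv in knobs; scanner mask
for n,I,(x,y,w,h) in(("top",T,(328,188,45,55)),("side",S,(274,135,50,35))):
    c=I["color"][y:y+h,x:x+w].astype(int);m=c[...,0]-c[...,2]
    print(n,"gray rows");g=cv2.cvtColor(I["color"],cv2.COLOR_BGR2GRAY)[y:y+h,x:x+w]
    for j in range(4 if n=="top" else 6,h,2): print(y+j,' '.join(f"{v:3d}" for v in g[j]) )
```

```text
tri [0.6158 0.2883 0.061 ] 0.111 71.44
side [0.6124 0.2967 0.07  ] 0.1181 74.31
top [0.6137 0.2866 0.07  ] 0.1088 72.22
[0.61372344 0.28663089 0.07      ] [0.60206208 0.06870231 0.07      ] 0.21824035449624848 knob line angle off 3.0629772111829405
top gray rows
192  88 103 104 104 103 101  96  92 114 148 171 176 178 177 178 178 178 178 179 177 175 174 174 173 171 171 174 176 176 178 179 177 177 177 178 178 178 178 176 177 179 178 177 176 175
194  96 102 104 102 101  98  94 102 134 164 175 177 176 176 176 175 174 172 170 169 168 162 158 154 152 153 155 159 162 168 174 176 176 177 178 179 179 177 177 178 178 176 176 177 179
196 100 103 104 103 101  98 103 130 160 174 176 166 147 125 112 109 109 107 104 105 105 106 104 101 107 124 146 157 159 160 163 167 171 175 176 175 178 177 177 178 177 177 177 178 179
198 103 103 103 103 102  99 115 144 164 168 157 124  80  49  38  42  42  44  41  44  43  44  44  44  57  88 128 154 166 167 167 163 161 166 171 176 177 177 176 177 176 177 178 177 180
200 103 104 103 102 100 105 121 126 128 132 123 103  73  68  85  94  99  99  98  98  97  98  97  96  
[... 6321 characters left out ...]
 103 107 105 102 100  71  53  45  47  45  48  87 127 155 162 163 164 162 163 162 164 164
165 164 165 164 164 163 165 160 160 157 158 159 158 159 156 154 136 130 131 117 111 101  94  96  87  86  79  84  88  86  90  93  99  99 102  96  96  96  97  98 108 150 161 162 162 164 163 163 163 162 161
167 162 162 164 164 164 164 166 164 163 164 162 165 164 164 164 162 164 161 163 164 162 163 163 163 163 160 159 161 158 158 157 157 156 157 154 138 130 129 132 138 157 163 164 162 162 162 162 161 162 162
169 166 163 162 163 164 162 163 164 163 165 165 166 166 162 165 165 164 163 163 164 164 163 164 164 163 163 164 163 164 164 162 165 164 163 165 163 164 165 164 162 163 162 165 164 163 163 162 164 164 161
```

Run:
```python
from h import *
S,T=snap("side"),snap("top")
print("rear-near",tri(S,(316,152.3),T,(342.4,235.7)))
print("front-near",tri(S,(282.9,149.7),T,(341.2,197)))
f=plane(T,(347.7,196.4),.054);r=plane(T,(348.2,236),.056);print(f,r,np.linalg.norm(f-r),"mid",(f+r)/2)
for rr in(204,218,232):print([plane(T,(328+c,rr),z).round(4)[:2] for c,z in((14.6,.056),(24.8,.056),(4.8,.01),(28.2,.01))])
P=plane(S,(282.9,149.7),.056),plane(S,(316,152.3),.056);print("side edge",P,np.arctan2(*(P[0]-P[1])[1::-1]))
b=proj(T,[[.42,-.25,.056]]);print(b)
```

```text
rear-near (array([ 0.36901558, -0.23297007,  0.05255485]), np.float64(0.002199983335642022))
front-near (array([ 0.49108432, -0.23399712,  0.05021984]), np.float64(0.010992304624521679))
[ 0.4980747  -0.25429857  0.054     ] [ 0.36902403 -0.25072751  0.056     ] 0.12911556246241443 mid [ 0.43354936 -0.25251304  0.055     ]
[array([ 0.4727, -0.2364]), array([ 0.4728, -0.2694]), array([ 0.479 , -0.2133]), array([ 0.4792, -0.2916])]
[array([ 0.4269, -0.2349]), array([ 0.4271, -0.2677]), array([ 0.4317, -0.2118]), array([ 0.4319, -0.2897])]
[array([ 0.3818, -0.2333]), array([ 0.3819, -0.2659]), array([ 0.3849, -0.2104]), array([ 0.3852, -0.2878])]
side edge (array([ 0.48419248, -0.22455133,  0.056     ]), array([ 0.36757594, -0.22779675,  0.056     ])) 0.027822687392923564
[[347.38250231 220.15815421]]
```

Scanner centre is about (0.4335, -0.2515), yaw about 0, top about z 0.053–0.056, length 129 mm, which all fits the sizes given. The disc is within about 2.5° of its target.

```bash
python3 nudge.py '0.085 -0.003 0.0317 0 0;0.085 -0.003 0.0317 0 0;0.085 -0.003 0.0317 0 0;0.085 -0.003 0.0317 0 0;0.085 -0.003 0.0317 0 0;0.085 -0.003 0.0317 0 0;0.085 0 0 0 0;0.085 0 0 0.035 0;0.085 0 0 0.035 0;0.085 0 0 0.035 0;0.085 0 0 0.035 0;0.085 0 0 0.03 0;0.085 0 0 0.005 0;0.085 0 0 0 0;0.085 0 0 0 0'
```

```text
time: 10.87
tool_pos: [0.4366, -0.2509, 0.0267]
ee_rot: [3.141, -0.001, 0.005]
wrist_force: [0.6, -1.2, 0.2]
width: 0.0847
finger_force: 0.0
```

```bash
python3 nudge.py '0.085 -0.002 0 0 0;0.03 0 0 0 0;0.03 0 0 0 0;0.03 0 0 0 0;0.03 0 0 0 0;0.03 0 0 0 0;0.03 0 0 0 0;0.03 0 0 0 0;0.03 0 0 0 0;0.03 0 0 0 0;0.03 0 0 0 0'
```

```text
time: 11.78
tool_pos: [0.4335, -0.2509, 0.0254]
ee_rot: [-3.142, 0.0, 0.004]
wrist_force: [0.2, -0.6, 0.7]
width: 0.0381
finger_force: 30.0
```

```bash
python3 nudge.py '0.03 0 0 -0.02 0;0.03 0 0 -0.035 0;0.03 0 0 -0.035 0;0.03 0 0 -0.035 0;0.03 0 0 -0.035 0;0.03 0 0 0 0;0.03 -0.01 -0.02 0 0;0.03 -0.01 -0.03 0 0;0.03 -0.01 -0.03 0 0;0.03 -0.003 -0.035 0 0;0.03 0 -0.035 0 0;0.03 0 -0.035 0 0;0.03 0 -0.035 0 0'
python3 nudge.py '0.03 0 -0.035 0 0;0.03 0 -0.035 0 0;0.03 0 -0.035 0 0;0.03 0 -0.035 0 0;0.03 0 -0.035 0 0;0.03 0 -0.025 0 0;0.03 0 -0.016 0 0;0.03 0 0 0 0;0.03 0 0 0.03 0;0.03 0 0 0.03 0;0.03 0 0 0.02 0;0.03 0 0 0 0;0.03 0 0 0 0;0.03 0 0 0 0;0.03 0 0 0 0'
python3 - <<'E'
from h import *
S=snap("side");T=snap("top")
def r(I,x,y,w,h,W,H): return cv2.resize(I["color"][y:y+h,x:x+w],(W,H),interpolation=cv2.INTER_CUBIC)
C=np.zeros((420,800,3),np.uint8)
C[:400,:450]=r(S,190,130,112,100,450,400)
C[:340,455:795]=r(T,180,130,85,85,340,340)
cv2.imwrite("pics/k4.png",C)
o=robot.get_obs();t=o["tool_pos"];w=t+[.065,0,-.0034+.018];print("window",w,"px side",proj(S,[w,[.5355,.185,.12]]))
E
```

```text
time: 12.87
tool_pos: [0.3988, -0.0294, 0.1844]
ee_rot: [-3.141, 0.001, 0.003]
wrist_force: [1.0, -0.4, -1.0]
width: 0.0378
finger_force: 30.0
time: 14.12
tool_pos: [0.4003, 0.1851, 0.1075]
ee_rot: [-3.141, -0.004, 0.003]
wrist_force: [0.4, -0.3, -0.1]
width: 0.0379
finger_force: 30.0
window [0.46510379 0.18521905 0.12192195] px side [[266.8614414  211.58777279]
 [242.22535762 209.15888166]]
```

View pics/k4.png

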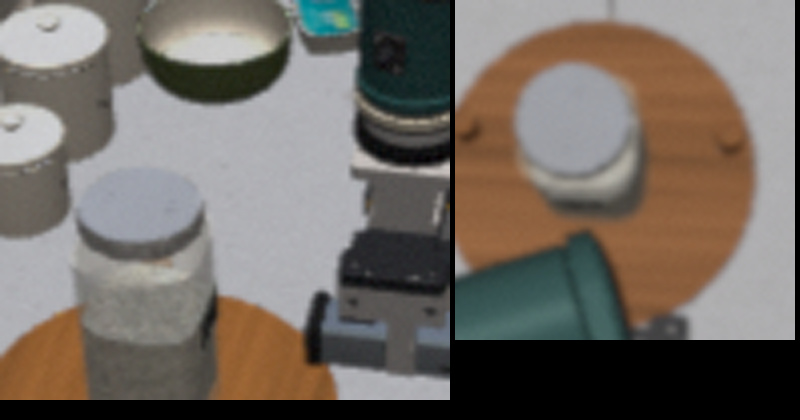

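The nose at (315,328) and the label at (210,318) in the side crop match my projections, (307,326) and (209,317). The scanner is level, aimed at the label and 7 cm away. I'll hold it there.

```bash
python3 nudge.py '0.03 0 0 0 0;0.03 0 0 0 0;0.03 0 0 0 0;0.03 0 0 0 0;0.03 0 0 0 0;0.03 0 0 0 0;0.03 0 0 0 0;0.03 0 0 0 0;0.03 0 0 0 0;0.03 0 0 0 0;0.03 0 0 0 0;0.03 0 0 0 0;0.03 0 0 0 0;0.03 0 0 0 0;0.03 0 0 0 0;0.03 0 0 0 0;0.03 0 0 0 0;0.03 0 0 0 0;0.03 0 0 0 0;0.03 0 0 0 0'
python3 nudge.py '0.03 0 0 0 0;0.03 0 0 0 0;0.03 0 0 0 0;0.03 0 0 0 0;0.03 0 0 0 0;0.03 0 0 0 0;0.03 0 0 0 0;0.03 0 0 0 0;0.03 0 0 0 0;0.03 0 0 0 0;0.03 0 0 0 0;0.03 0 0 0 0;0.03 0 0 0 0;0.03 0 0 0 0;0.03 0 0 0 0;0.03 0 0 0 0;0.03 0 0 0 0;0.03 0 0 0 0'
python3 nudge.py '0.03 0 0 -0.025 0;0.03 0 0 -0.03 0;0.03 0 0 -0.025 0;0.03 0 0.016 0 0;0.03 0 0.025 0 0;0.03 0 0.035 0 0;0.03 0 0.035 0 0;0.03 0 0.035 0 0;0.03 0 0.035 0 0;0.03 0 0.035 0 0;0.03 0 0.035 0 0;0.03 0 0.035 0 0;0.03 0 0.035 0 0;0.03 0.003 0.035 0 0;0.03 0.01 0.03 0 0;0.03 0.01 0.03 0 0;0.03 0.01 0.02 0 0;0.03 0 0 0 0;0.03 0 0 0 0;0.03 0 0 0 0'
```

```text
time: 15.88
tool_pos: [0.3989, 0.185, 0.1055]
ee_rot: [-3.142, -0.0, 0.004]
wrist_force: [0.2, -0.3, -0.0]
width: 0.0374
finger_force: 30.0
time: 17.38
tool_pos: [0.3989, 0.185, 0.1055]
ee_rot: [-3.142, -0.0, 0.004]
wrist_force: [0.6, -0.2, -1.3]
width: 0.0379
finger_force: 30.0
time: 19.05
tool_pos: [0.4333, -0.2503, 0.1852]
ee_rot: [-3.141, 0.001, 0.004]
wrist_force: [0.2, 0.4, -1.0]
width: 0.0382
finger_force: 30.0
```

```bash
python3 nudge.py '0.03 0 0 0.035 0;0.03 0 0 0.035 0;0.03 0 0 0.035 0;0.03 0 0 0.02 0;0.03 0 0 0.01 0;0.03 0 0 0 0;0.03 0 0 0.01 0;0.03 0 0 0.01 0;0.03 0 0 0.0045 0;0.03 0 0 0 0;0.03 0 0 0 0;0.03 0 0 0 0'
```

```text
time: 20.05
tool_pos: [0.4339, -0.2511, 0.0265]
ee_rot: [3.141, -0.001, 0.004]
wrist_force: [0.5, -0.1, -1.6]
width: 0.0378
finger_force: 30.0
```

```bash
python3 nudge.py '0.045 0 0 0 0;0.06 0 0 0 0;0.085 0 0 0 0;0.085 0 0 0 0;0.085 0 0 0 0;0.085 0 0 0 0;0.085 0 0 -0.02 0;0.085 0 0 -0.035 0;0.085 0 0 -0.035 0;0.085 0 0 -0.035 0;0.085 0 0 -0.035 0;0.085 -0.03 -0.025 0 0;0.085 -0.03 -0.025 0 0;0.085 -0.03 -0.025 0 0;0.085 -0.03 -0.025 0 0;0.085 0 -0.03 0 0;0.085 0 -0.03 0 0;0.085 0 -0.03 0 0;0.085 0 0 0 0;0.085 0 0 0 0'
python3 - <<'E'
from h import *
S=snap("side");T=snap("top")
def r(I,x,y,w,h,W,H): return cv2.resize(I["color"][y:y+h,x:x+w],(W,H),interpolation=cv2.INTER_CUBIC)
C=np.zeros((600,800,3),np.uint8)
C[:233,:350]=r(S,270,135,60,40,350,233)
C[:275,360:585]=r(T,325,188,45,55,225,275)
C[280:580,:400]=r(S,175,170,160,120,400,300)
C[280:580,405:785]=r(T,140,130,145,115,380,300)
cv2.imwrite("pics/k5.png",C)
E
```

```text
time: 21.72
tool_pos: [0.3128, -0.0604, 0.1862]
ee_rot: [3.141, -0.001, 0.008]
wrist_force: [0.0, 0.3, 0.6]
width: 0.0851
finger_force: 0.0
```

View pics/k5.png

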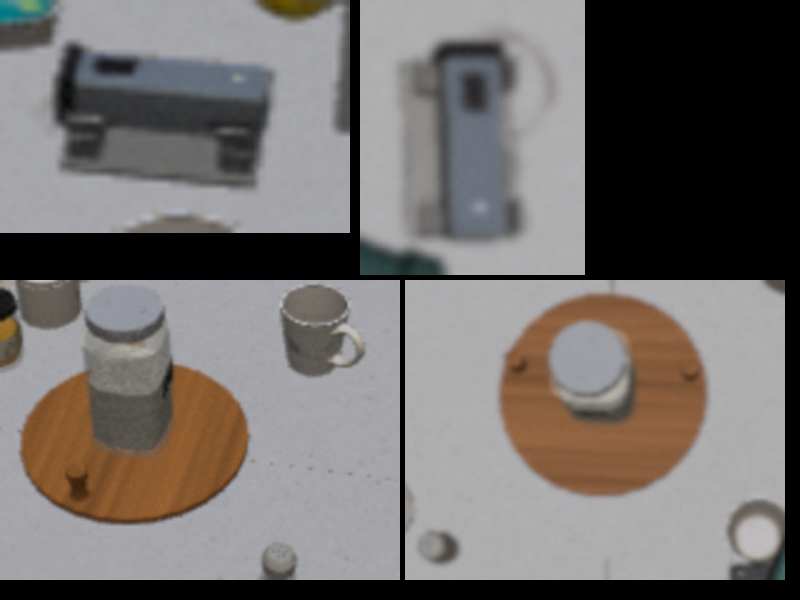

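The scanner is back in its stand exactly as in the first crop, with its nose at (68,48) and rear at (270,70). The disc still has the label facing front, and the mug and salt shaker are upright in their places. Handing in.

```bash
python3 -c "
from bench import robot
print(robot.close_job())"
```

```text
the job is handed in; nothing more can be done
None
```

The job is handed in at about 22 s of the 72 s allowed: label turned to the front (measured about 2.5° short of square), scanner held about 7 cm from it for over three seconds and laid back in its stand, mug and salt shaker undisturbed; the verdict was not shown.

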